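# Hold a gusset bracket against the sprung fence of a rack jig

### The arm

A 6-joint arm with a two-finger parallel gripper is mounted at the origin on the work surface. World frame = base frame: x ahead of the robot, y to its left, z up, the work surface at z = 0. Lengths are in m, angles in rad, forces in N, time in s.
With the tool pointing down it reaches from about 0.35 to 0.875 m from the base axis. Payload 15.5 kg.
Tool frame: the origin (TCP) lies at the very end of the fingers, on their centre line; the grasp point (between the pads) lies 19 mm behind it; y points along the fingers, z is the direction in which the jaws open and shut, and the axes are right-handed (so a half turn about y gives the same grasp; the last joint's range is limited). The gripper opens to 85 mm and grips with 20 to 120 N. Pads are 22 mm wide; open, the fingers measure 114 mm over their backs; the gripper's body (76 mm by 85 mm) begins 54 mm behind the grasp point. The pads swing forward as they close: fully open they stand 13 mm farther back than shut.
Start: joints at [1.016, 0.494, 1.345, -0, 1.302, -0.096], TCP at [0.277, 0.56, 0.231] pointing down, gripper open.
Joint ranges: [-2.91, 2.91], [-0.82, 2.16], [0.22, 2.67], [-1.22, 4.37], [0.12, 2.79], [-3.08, 3.08]. Speed limits (rad/s): [1.89, 1.89, 2.57, 3.01, 3.01, 3.01].

### API

Orientations are given as a rotation vector (axis times angle).
In Python, from station import bot, cams gives the robot as it stands.
- The arm moves only by the tool servo_tool, never from a script. Its arguments are lists of equal length, an entry for each row: "travel": the shift along the tool's x, y, z in cm, a list of three; "roll": the turn about the tool's y in degrees; "gripper": the opening, from 0 (shut) to 1 (fully open). A call has exactly 5 rows; each row shifts and turns the commanded pose from where the row before left it, along the tool's axes as they then stand; what a row does not reach is not made up. A row lasts 1/12 s, in which the tool goes at most 41.7 mm and 7.16 degrees, less where a joint would pass 70% of its speed; a pose out of reach is approached as far as the arm can. A call is refused whole if a number of a shift passes 4.17 or a number of a turn 7.16, either way. A call with a gripper value outside its range is refused whole. The fingers move at their own pace and stop on an object; "squeeze" is the grip in N (left out, the last holds). Time passes only in rows, so rows that do not move let the fingers close, or fill a call up. It gives the time, the measured TCP pose, the force and the opening at its end, in the units of the state.
- bot.get_state(): the state, without advancing time (a new reading comes with each control period).
- cams.grab_frame(name): name is "scene" or "top"; returns the picture (400x640x3 uint8, red, green, blue); there is no depth.
- cams.get_calibration(name): a dict with "intrinsics" (3x3 intrinsics, pixels), "world_to_cam" (4x4, takes a point from world to camera coordinates). Camera axes: x right, y down, z forward; pixel columns grow to the right and rows downward; lengths in m; the calibration is good to about 2 mm. A picture is of the moment at which its call begins. get_calibration takes no time and is no camera call.
- bot.job_done(): hands the job in, once; it reports no verdict.
The state is a dict: "time_s": time; "joint_positions": joint angles; "qvel": joint speeds; "effort": joint torques, N m; "eef_pos": TCP position; "tool_rot": TCP orientation; "contact_force": force on the tool from outside, world axes, zero at the start; "ft_torque": the same for the moment, N m; "finger_gap": finger opening in m.
Only numpy, scipy, OpenCV 4.12 (cv2) and the standard library are available. Lean on these libraries where they do the work, as an engineer would, in place of code of your own. Each camera call takes 0.05 s, during which the arm holds its last target.

### The job

Be my third hand while I fasten a bracket to the rack upright: of the two loose brackets, take the one whose foot fits the jig's guide channel, set it flat on the jig bed and slide it along the channel, flange first, up to the white slotted upright. Press the upright back on its springs until its pointer stands between the two ridges of the scale, never all the way to the end of its travel, and finish there, still gripping the bracket and holding it steady at that pressure without letting go. Leave the screwdriver and the jar where they are.

Things in the scene. Friction and masses are not known exactly. Their poses are not given: they have to be found in the camera images.
- jig: Jig fixed on the bench. Origin at bench height under the channel's centre line; x = pushing direction along the channel to the fence, z up. Dark bed x -170 to +150, y +-90 mm, upper face z = 12 mm, clear before the mouth. Spring block behind the fence, x 112 to 138, up to z = 62 mm. White scale block x 40 to 102, y 69 to 89 mm, upper face z = 56 mm, black ridges across it at x = 63 and 75 mm.
- channel (a point): Mouth of the guide channel: on the bed surface, on the centre line, at jig x = -70 mm. From here to jig x = +40 mm two aluminium rails, 16 mm high above the bed, 14 mm thick, stand 44 mm apart (inner faces 22 mm either side); from here 30 mm back towards -x they flare out to about 70 mm apart.
- fence (a point): The fence: white slotted piece of rack upright lying across the channel, 125 mm (y) by 20 mm (x), z = 14 to 62 mm above the bench. This point is its centre; axes as the jig's. At rest its near face is at jig x = 45 mm, its centre at 55 mm. A dark pointer on its +y end (y 53 to 88 mm, up to z = 69 mm), in line with its centre, passes over the scale.
- fence_slide (a joint): How far the fence is pressed back along jig +x, in m: 0 at rest, hard stop at 0.028. Spring 600 N/m without preload (about 8.4 N at 0.014), springs back by itself. The pointer is between the ridges from 0.008 (about 4.8 N) to 0.020 (about 12 N).
- bracket_narrow: Cast aluminium bracket that fits the channel, 0.18 kg +-30 percent. Origin at the centre of its underside, z up, x to its flange. Foot 70 (x) by 40 (y) by 8 mm. Middle web to grip, 12 mm thick in y, x -35 to 29, z up to 62 mm. Flange x 29 to 35 mm (flat front at 35), 40 wide, up to z = 60 mm. Starts upright on the bench, x within 0.6 rad of world x.
- bracket_wide: The other bracket, of the same shape and axes, but foot and flange are 52 mm wide: too wide for the channel. Starts upright on the bench near the first; which of the two lies nearer to the robot varies.
- screwdriver: Bystander: a screwdriver lying on the bench beyond the brackets. Leave it alone.
- jar: Bystander: grey screw jar, 56 mm in diameter, 75 mm high, upright to the left of the jig. Leave it alone.
Not all that is in view belongs to the job. What is shaped like the bracket_narrow but blue is not meant.

How it is judged:
On the way:
1. the narrow bracket stands flat in the guide channel, flange towards the fence (y of bracket_narrow in the frame of jig between -0.005 and 0.005 m and z of bracket_narrow in the frame of jig between 0.009 and 0.016 m and angle between the x axis of bracket_narrow and the x axis of jig, either way round below 0.09 rad and angle between bracket_narrow's own z axis and vertical below 0.09 rad and x of bracket_narrow in the frame of jig above -0.032 m and x of fence in the frame of bracket_narrow above 0.02 m), for 0.1 s.
At the end, for the whole second after the job is handed in: The narrow bracket sits flat on the bed (within 4 mm), square and centred in the channel (0.09 rad, 5 mm), flange on the fence, the fence pressed back 8 to 20 mm, the force between bracket and fence 4 to 14 N, the fingers still on the bracket and everything still, all through the last second (y of bracket_narrow in the frame of jig between -0.005 and 0.005 m and z of bracket_narrow in the frame of jig between 0.009 and 0.016 m and angle between the x axis of bracket_narrow and the x axis of jig, either way round below 0.09 rad and angle between bracket_narrow's own z axis and vertical below 0.09 rad and x of fence in the frame of bracket_narrow above 0.02 m and value of joint fence_slide between 0.008 and 0.02 m and contact force between bracket_narrow and fence_slide between 4 and 14 N and contact force between the fingers and bracket_narrow above 1.5 N and linear speed of bracket_narrow below 0.01 m/s); the arm keeps its last pose, push and grip.
It fails at once if the fence is driven to the end of its travel (value of joint fence_slide above 0.0265 m).
It fails at once if the screwdriver is disturbed (distance of screwdriver from where it was at the start of the episode above 0.03 m).
It fails at once if the jar is disturbed (distance of jar from where it was at the start of the episode above 0.03 m or angle between jar's own z axis and vertical above 0.5 rad).
It also fails if it takes over 43 s, if anything falls off the work surface, if the arm or the gripper's body presses on something with over 40 N, if the wrist force passes 120 N, or if a joint passes its speed limit or range.

## Working session

There is one attempt and no reset: what is moved stays moved. The work goes in short steps, Python scripts to look and compute and a tool call to move; the robot and the scene stay as the last step left them, time stands still between calls to the robot, and variables do not carry over. Pictures are saved under pics/ and viewed, and the job is handed in when it is done.

Besides the shell and the picture viewer there is one more tool, called after "Call:" as name([rows], argument=value, ...), one row to a line, values as JSON. servo_tool: Moves the arm, as the interface text tells. Its arguments: {"type":"object","properties":{"travel":{"type":"array"},"roll":{"type":"array"},"gripper":{"type":"array"},"squeeze":{"type":"number"}},"required":["travel","roll","gripper"]}

```bash
ls; mkdir -p pics; python3 - <<'E'
from station import bot, cams
import cv2, json
for n in ("scene","top"):
    im=cams.grab_frame(n); cv2.imwrite(f"pics/{n}0.png",im[:,:,::-1])
    c=cams.get_calibration(n); print(n,c)
s=bot.get_state(); print(s)
E
```

```text
pics
scene {'intrinsics': array([[468.44227761,   0.        , 326.10399503],
       [  0.        , 468.44227761, 197.31120587],
       [  0.        ,   0.        ,   1.        ]]), 'world_to_cam': array([[-0.83586076,  0.54869986,  0.01628679,  0.44373595],
       [ 0.41236303,  0.64720354, -0.64115857, -0.22440447],
       [-0.36234448, -0.52920322, -0.76723558,  1.39175787],
       [ 0.        ,  0.        ,  0.        ,  1.        ]])}
top {'intrinsics': array([[506.1666009 ,   0.        , 322.2304457 ],
       [  0.        , 506.1666009 , 198.50747187],
       [  0.        ,   0.        ,   1.        ]]), 'world_to_cam': array([[ 0.01476168, -0.99986968, -0.006535  ,  0.01314368],
       [-0.9977501 , -0.01430229, -0.06549947,  0.57957072],
       [ 0.06539747,  0.00748718, -0.9978312 ,  1.27156349],
       [ 0.        ,  0.        ,  0.        ,  1.        ]])}
{'time_s': 0.1, 'joint_positions': array([ 1.01650965e+00,  4.94112048e-01,  1.34605551e+00, -5.57183768e-06,
        1.30251054e+00, -9.55130853e-02]), 'qvel': array([-8.69552846e-05, -2.42592138e-03, -1.62420897e-03, -1.67888853e-03,
       -2.16237477e-03, -7.50667085e-04]), 'effort': array([ 1.59187370e-03, -8.83591747e+01, -3.84567046e+01, -1.44783148e-04,
        5.23446666e-03, -7.24112124e-05]), 'eef_pos': array([0.27661729, 0.56009613, 0.23077011]), 'tool_rot': array([-1.54172885,  0.36006705, -0.35952683]), 'contact_force': array([ 0.59329618, -0.06915896, -0.07267483]), 'ft_torque': array([-0.00674746,  0.01023658, -0.00391442]), 'finger_gap': 0.08543609059639705}
```

View pics/scene0.png

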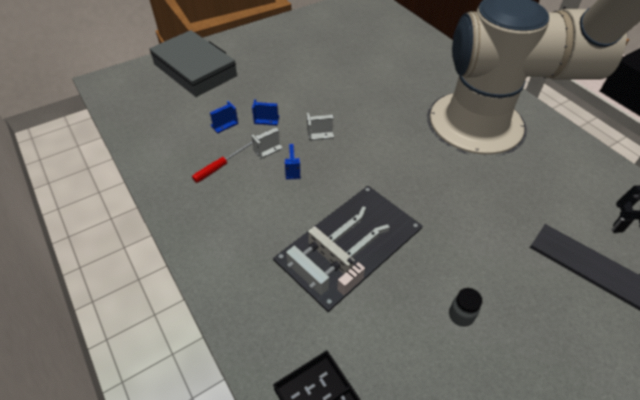

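View pics/top0.png

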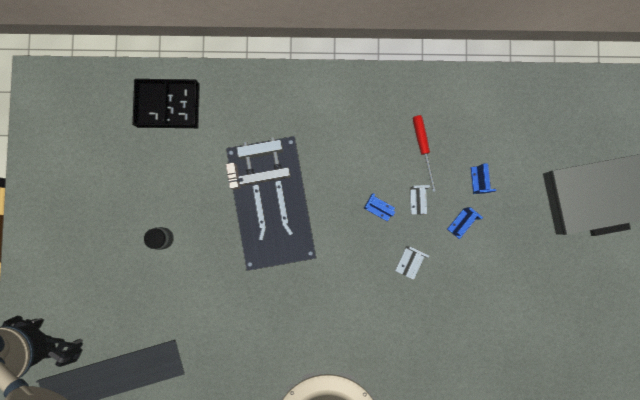

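The top view shows the jig around (270,205), with the fence at (263,175) and the mouth towards (275,235). The aluminium brackets are at (419,200) and (411,262), with blue decoys beside them. The jar is at (157,238) and the screwdriver at (423,140). I'll zoom in next.

```bash
python3 - <<'E'
import cv2, numpy as np
im=cv2.imread("pics/top0.png")
a=cv2.resize(im[165:295,360:500],None,fx=5,fy=5,interpolation=cv2.INTER_CUBIC)[:600]
b=cv2.resize(im[130:280,215:325],None,fx=4,fy=4,interpolation=cv2.INTER_CUBIC)
cv2.imwrite("pics/zb.png",a);cv2.imwrite("pics/zj.png",b)
E
```

```text
(no output)
```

View pics/zb.png

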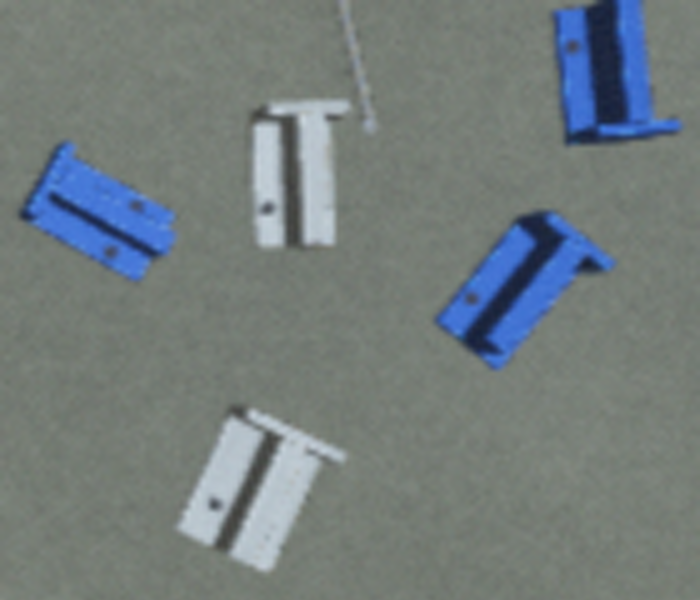

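View pics/zj.png

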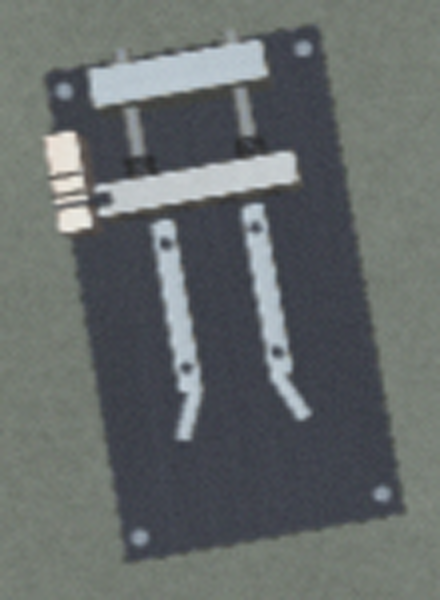

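```bash
cat > h.py <<'E'
import numpy as np, cv2
from scipy.spatial.transform import Rotation as R
from station import bot, cams
def ray(name,px,z):
    c=cams.get_calibration(name);K=c["intrinsics"];T=c["world_to_cam"]
    Rm=T[:3,:3];o=-Rm.T@T[:3,3]
    px=np.atleast_2d(np.asarray(px,float))
    d=(np.linalg.inv(K)@np.c_[px,np.ones(len(px))].T).T@Rm
    return o+d*((z-o[2])/d[:,2])[:,None]
def proj(name,P):
    c=cams.get_calibration(name);P=np.atleast_2d(P)
    q=(c["world_to_cam"][:3,:3]@P.T).T+c["world_to_cam"][:3,3]
    u=(c["intrinsics"]@q.T).T
    return u[:,:2]/u[:,2:]
E
python3 - <<'E'
from h import *
im=cv2.imread("pics/top0.png"); hsv=cv2.cvtColor(im,cv2.COLOR_BGR2HSV)
m=((hsv[...,2]>150)&(hsv[...,1]<50)).astype(np.uint8)
n,l,st,ce=cv2.connectedComponentsWithStats(m)
for i in range(1,n):
    if st[i,4]>15 and st[i,1]>120 and st[i,0]>200 and st[i,0]<540:
        c=np.argwhere(l==i)[:,::-1].astype(np.float32); r=cv2.minAreaRect(c)
        print(i,st[i],np.round(r[0],1),np.round(r[1],1),round(r[2],1),ray("top",ce[i],0.01)[0].round(3))
# dark bed: 
d=((hsv[...,2]<85)).astype(np.uint8); d[:, :215]=0; d[:,325:]=0; d[:125]=0; d[285:]=0
d=cv2.morphologyEx(d,cv2.MORPH_CLOSE,np.ones((9,9)))
cs,_=cv2.findContours(d,cv2.RETR_EXTERNAL,cv2.CHAIN_APPROX_NONE)
c=max(cs,key=cv2.contourArea); r=cv2.minAreaRect(c); print(r)
print(ray("top",cv2.boxPoints(r),0.012).round(4), ray("top",r[0],0.012))
print(bot.get_state()["eef_pos"], R.from_rotvec(bot.get_state()["tool_rot"]).as_matrix().round(3))
E
```

```text
7 [237 139  45  18 418] [258.8 146.6] [11.9 43.6] 79.8 [0.709 0.187 0.01 ]
14 [226 163  10  11  85] [230.1 167.8] [9.9 8.4] 80.5 [0.656 0.261 0.01 ]
17 [239 168  51  16 372] [263.9 175.4] [ 7.6 49.8] 79.8 [0.638 0.171 0.01 ]
20 [228 174   8   4  27] [231.5 175.5] [3. 7.] 90.0 [0.636 0.256 0.01 ]
23 [276 181  16  54 251] [282.5 207.7] [54.5  6.5] 78.0 [0.558 0.124 0.01 ]
25 [229 182   9   6  49] [233.  184.5] [5. 8.] 90.0 [0.613 0.252 0.01 ]
26 [253 185  12  55 248] [259.4 211.8] [54.3  6.3] 82.2 [0.547 0.183 0.01 ]
27 [414 185  16  29 211] [421.5 199. ] [28. 15.] 90.0 [ 0.587 -0.236  0.01 ]
30 [410 190   7  25 125] [412.9 202. ] [24.1  5.8] 86.2 [ 0.574 -0.212  0.01 ]
31 [395 247  34  32 475] [411.6 262.8] [24.1 28.6] 26.6 [ 0.421 -0.206  0.01 ]
49 [ 283  375   90   25 1372] [327.5 387. ] [89. 24.] -0.0 [0.103 0.001 0.01 ]
((270.3436279296875, 202.9413299560547), (125.06829833984375, 70.22770690917969), 80.31121826171875)
[[0.709  0.2743 0.012 ]
 [0.7423 0.0959 0.012 ]
 [0.4262 0.0365 0.012 ]
 [0.3936 0.2121 0.012 ]] [[0.56648153 0.15448351 0.012     ]]
[0.27661729 0.56009613 0.23077011] [[ 0.897 -0.001  0.443]
 [-0.443 -0.001  0.897]
 [-0.    -1.    -0.001]]
```

```bash
cat > m.py <<'E'
from h import *
def comps(im):
    hsv=cv2.cvtColor(im,cv2.COLOR_BGR2HSV)
    m=((hsv[...,2]>150)&(hsv[...,1]<50)).astype(np.uint8)
    n,l,st,ce=cv2.connectedComponentsWithStats(m)
    return n,l,st,ce
def ln(p,z):
    P=ray("top",p,z)[:,:2].astype(np.float32)
    v=cv2.fitLine(P,cv2.DIST_HUBER,0,.01,.01).ravel(); 
    if v[0]<0: v[:2]*=-1
    return v
E
python3 - <<'E'
from m import *
im=cv2.imread("pics/top0.png")
n,l,st,ce=comps(im)
# bed sides, subpixel: gray crossing along rows
g=cv2.cvtColor(im,cv2.COLOR_BGR2GRAY).astype(float)
L=[];Rr=[]
for r in list(range(192,262)):
    row=cv2.GaussianBlur(g,(3,3),0)[r]
    def cross(x0,x1,step):
        th=85
        for x in range(x0,x1,step):
            if row[x]>th>=row[x+step]: return x+step*(row[x]-th)/(row[x]-row[x+step])
    a=cross(220,260,1); b=cross(330,290,-1)
    if a: L.append((a,r))
    if b: Rr.append((b,r))
vl=ln(L,.012);vr=ln(Rr,.012)
print("bed sides",np.arctan2(vl[1],vl[0]),np.arctan2(vr[1],vr[0]),vl,vr)
# rails (top z=0.028), straight part rows <= 225
for i,lim in((23,222),(26,226)):
    p=np.argwhere(l==i)[:,::-1]; p=p[p[:,1]<lim]
    cen=[(p[p[:,1]==r,0].mean(),r) for r in range(p[:,1].min()+1,lim)]
    v=ln(cen,.028); print("rail",np.arctan2(v[1],v[0]),v)
p=np.argwhere(l==17)[:,::-1]; r=cv2.minAreaRect(p.astype(np.float32)); print("fence",ray("top",r[0],.062),ray("top",cv2.boxPoints(r),.062))
for i in(30,31,27):
    c=np.argwhere(l==i)[:,::-1].astype(np.float32); print(i,cv2.boxPoints(cv2.minAreaRect(c)).round(1).tolist())
# narrow bracket left foot edge
c=np.argwhere(l==30)[:,::-1]; 
e=[(c[c[:,1]==r,0].min()-.5,r) for r in range(192,213)]
v=ln(e,.008);print("foot left edge",np.arctan2(v[1],v[0]),v, "rear",ray("top",[(413.5,214.5)],.008))
print(proj("top",[[.58,-.2245,0.062]]))
E
```

```text
bed sides 0.19579777 0.19083531 [0.9808928  0.19454913 0.5015991  0.23233001] [0.98184615 0.1896791  0.4998944  0.05074637]
rail 0.187971 [0.9823854  0.18686602 0.56590414 0.12446448]
rail 0.19592449 [0.9808681  0.19467342 0.5559465  0.18164378]
fence [[0.6317333  0.16628968 0.062     ]] [[0.62924222 0.22863393 0.062     ]
 [0.65284447 0.10766626 0.062     ]
 [0.63422317 0.10397572 0.062     ]
 [0.61065383 0.22482507 0.062     ]]
30 [[409.20001220703125, 190.10000610351562], [415.0, 189.6999969482422], [416.6000061035156, 213.8000030517578], [410.79998779296875, 214.1999969482422]]
31 [[394.3999938964844, 270.20001220703125], [407.20001220703125, 244.60000610351562], [428.79998779296875, 255.39999389648438], [416.0, 281.0]]
27 [[414.0, 185.0], [429.0, 185.0], [429.0, 213.0], [414.0, 213.0]]
foot left edge 0.003353197 [ 0.9999944   0.00335319  0.56891894 -0.20511135] rear [[ 0.54231804 -0.2128814   0.008     ]]
[[422.07500334 198.5178548 ]]
```

```bash
python3 - <<'E'
from m import *
im=cv2.imread("pics/top0.png"); g=cv2.cvtColor(im,cv2.COLOR_BGR2GRAY).astype(float)
e=[]
for r in range(193,212):
    w=g[r,404:415]; th=(w[:3].mean()+w.max())/2
    for k in range(10):
        if w[k]<=th<w[k+1]: e.append((404+k+(th-w[k])/(w[k+1]-w[k]),r));break
v=ln(e,.008);print("left",np.arctan2(v[1],v[0]),v)
e=[]
for c in list(range(412,416))+list(range(421,426)):
    w=g[206:222,c]; th=(w[-3:].mean()+w[:4].max())/2
    for k in range(15,0,-1):
        if w[k]<=th<w[k-1]: e.append((c,206+k-(th-w[k])/(w[k-1]-w[k])));break
print(np.array(e).round(1).tolist()); P=ray("top",e,.008);print("rear x",P[:4].mean(0),P[4:].mean(0))
e=[]
for c in range(416,428):
    w=g[178:192,c]; th=(w[:3].mean()+w.max())/2
    for k in range(0,13):
        if w[k]<=th<w[k+1]: e.append((c,178+k+(th-w[k])/(w[k+1]-w[k])));break
P=ray("top",e,.060);v=ln(e,.06);print("flange front",P.mean(0),np.arctan2(v[1],v[0]))
s=cv2.imread("pics/scene0.png")
cv2.imwrite("pics/zs.png",cv2.resize(s[85:200,190:350],None,fx=5,fy=5,interpolation=cv2.INTER_CUBIC))
print(proj("scene",[[.577,-.225,.0],[.577,-.225,.062],[.612,-.225,.06],[.542,-.225,.062]]))
E
```

```text
left 0.018812578 [ 0.99982303  0.01881147  0.57148284 -0.20502603]
[[412.0, 213.7], [413.0, 213.8], [414.0, 213.8], [415.0, 213.8], [421.0, 213.2], [422.0, 213.1], [423.0, 212.8], [424.0, 213.2], [425.0, 213.4]]
rear x [ 0.54412141 -0.212876    0.008     ] [ 0.54617735 -0.23719278  0.008     ]
flange front [ 0.61418661 -0.22339803  0.06      ] -1.5059265
[[267.80287517 149.77742173]
 [265.96879578 133.12715309]
 [254.39236752 138.47379197]
 [277.38826605 128.43297982]]
```

View pics/zs.png

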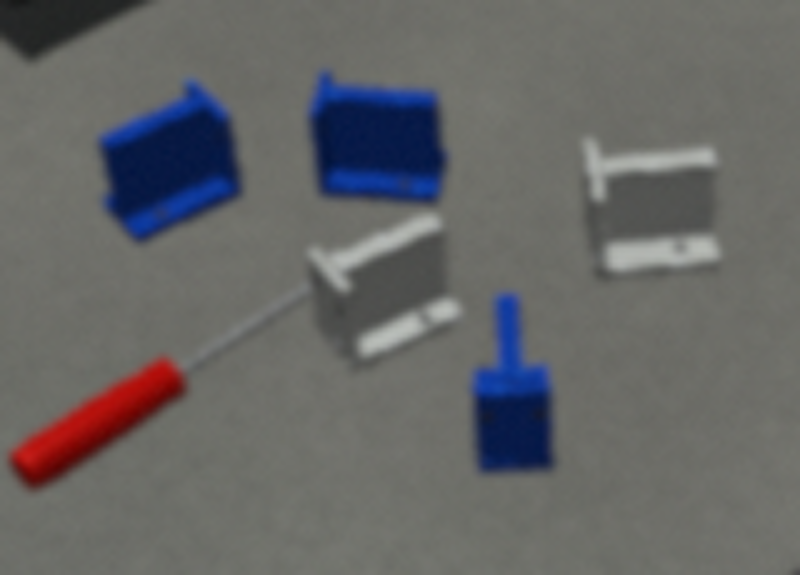

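The farther light bracket is the narrow one. Its rear edge measures 75 zoomed pixels against 100 for the other, which matches 40:52. It sits at about (0.580, -0.225) with yaw of about 0.05. The scene view agrees, and the screwdriver tip is close to its flange. I'll grip behind the centre with the jaws half open.

Call:
servo_tool([
  [0,0,0],
  [0,0,0],
  [0,0,0],
  [0,0,0],
  [0,0,0],
], roll=[-5.9,-5.9,-5.9,-5.9,-5.9], gripper=[0.55,0.55,0.55,0.55,0.55], squeeze=40)

```text
time_s: 0.52
eef_pos: [0.2767, 0.5602, 0.2309]
tool_rot: [-1.571, -0.048, 0.048]
contact_force: [-0.5, 0.2, -0.8]
finger_gap: 0.047
```

Call:
servo_tool([
  [1.0,0,-3.2],
  [1.0,0,-3.2],
  [1.0,0,-3.2],
  [1.0,0,-3.2],
  [1.0,0,-3.2],
], roll=[0,0,0,0,0], gripper=[0.55,0.55,0.55,0.55,0.55])

```text
time_s: 0.93
eef_pos: [0.3357, 0.4019, 0.231]
tool_rot: [-1.571, -0.044, 0.045]
contact_force: [1.1, -0.1, -0.3]
finger_gap: 0.0468
```

Call:
servo_tool([
  [1.0,0,-3.2],
  [1.0,0,-3.2],
  [1.0,0,-3.2],
  [1.0,0,-3.2],
  [1.0,0,-3.2],
], roll=[0,0,0,0,0], gripper=[0.55,0.55,0.55,0.55,0.55])

```text
time_s: 1.35
eef_pos: [0.3946, 0.2449, 0.2312]
tool_rot: [-1.57, -0.044, 0.044]
contact_force: [0.8, 0.5, -0.1]
finger_gap: 0.047
```

Call:
servo_tool([
  [1.0,0,-3.2],
  [1.0,0,-3.2],
  [1.0,0,-3.2],
  [1.0,0,-3.2],
  [1.0,0,-3.2],
], roll=[0,0,0,0,0], gripper=[0.55,0.55,0.55,0.55,0.55])

```text
time_s: 1.77
eef_pos: [0.4536, 0.0879, 0.2312]
tool_rot: [-1.57, -0.044, 0.044]
contact_force: [1.6, -0.4, 0.6]
finger_gap: 0.0464
```

Call:
servo_tool([
  [1.0,0,-3.2],
  [1.0,0,-3.2],
  [1.0,0,-3.2],
  [1.0,0,-3.2],
  [1.0,0,-3.2],
], roll=[0,0,0,0,0], gripper=[0.55,0.55,0.55,0.55,0.55])

```text
time_s: 2.18
eef_pos: [0.5125, -0.0691, 0.2311]
tool_rot: [-1.57, -0.044, 0.044]
contact_force: [1.1, 0.8, 0.0]
finger_gap: 0.0473
```

Call:
servo_tool([
  [1.0,0,-3.2],
  [1.0,0,-3.2],
  [1.0,0,-3.2],
  [0.5,0,-1.5],
  [0,0,0],
], roll=[0,0,0,0,0], gripper=[0.55,0.55,0.55,0.55,0.55])

```text
time_s: 2.6
eef_pos: [0.5544, -0.1793, 0.2308]
tool_rot: [-1.571, -0.042, 0.042]
contact_force: [-0.4, -0.7, -0.7]
finger_gap: 0.047
```

Call:
servo_tool([
  [0.9,0,-2.3],
  [0.9,0,-2.4],
  [0,3.5,0],
  [0,3.5,0],
  [0,3.0,0],
], roll=[0,0,0,0,0], gripper=[0.55,0.55,0.55,0.55,0.55])

```text
time_s: 3.02
eef_pos: [0.5735, -0.2214, 0.1295]
tool_rot: [-1.57, -0.044, 0.044]
contact_force: [0.8, -0.2, 0.5]
finger_gap: 0.0471
```

```bash
cat > look.py <<'E'
import sys
from m import *
tag=sys.argv[1]; s=bot.get_state()
print(s["time_s"],s["eef_pos"].round(4),s["contact_force"].round(1),s["finger_gap"].round(4))
a=R.from_rotvec(s["tool_rot"]).as_matrix(); print("yaw",np.arctan2(a[1,0],a[0,0]).round(4))
out=[]
for n in("scene","top"):
    im=cams.grab_frame(n)[:,:,::-1]; cv2.imwrite(f"pics/{n}_{tag}.png",im)
    c=proj(n,s["eef_pos"])[0]; x=int(np.clip(c[0]-50,0,540)); y=int(np.clip(c[1]-60,0,280))
    print(n,"crop",x,y,"tcp",c.round(1))
    out.append(cv2.resize(im[y:y+120,x:x+100],None,fx=4,fy=4,interpolation=cv2.INTER_CUBIC))
cv2.imwrite(f"pics/z_{tag}.png",np.hstack(out))
E
python3 look.py a
```

```text
Traceback (most recent call last):
  File "look.py", line 4, in <module>
    print(s["time_s"],s["eef_pos"].round(4),s["contact_force"].round(1),s["finger_gap"].round(4))
                                                                        ^^^^^^^^^^^^^^^^^^^^^
AttributeError: 'float' object has no attribute 'round'
```

```bash
sed -i 's/s\["finger_gap"\].round(4)/s["finger_gap"]/' look.py; python3 look.py a
```

```text
3.0167 [ 0.5735 -0.2214  0.1295] [ 0.8 -0.2  0.5] 0.047124532734788546
yaw 0.0559
scene crop 215 53 tcp [265.7 113.8]
top crop 376 139 tcp [426.3 199.4]
```

View pics/z_a.png

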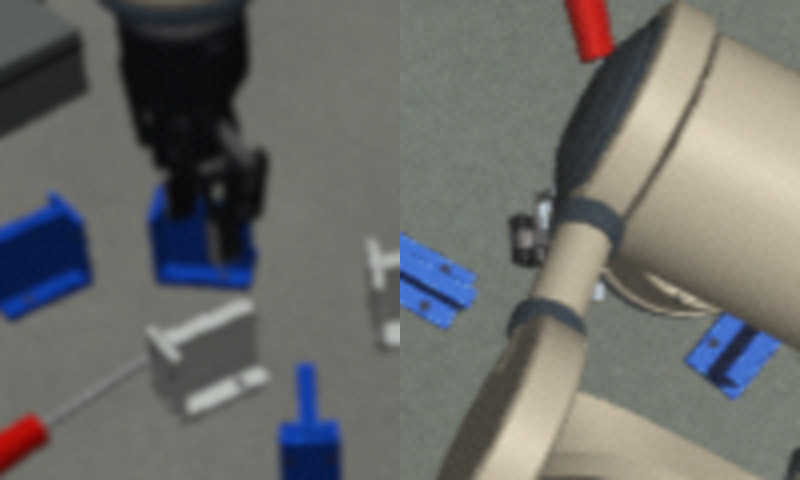

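The scene view shows the jaws straddling the web line of the white bracket, just above it. The top view is blocked by the arm. I'll descend.

Call:
servo_tool([
  [0.15,0,-0.35],
  [0,2.5,0],
  [0,2.5,0],
  [0,2.0,0],
  [0,1.0,0],
], roll=[0,0,0,0,0], gripper=[0.55,0.55,0.55,0.55,0.55])

```text
time_s: 3.53
eef_pos: [0.5764, -0.2257, 0.0516]
tool_rot: [-1.571, -0.045, 0.044]
contact_force: [-0.8, 0.0, -0.5]
finger_gap: 0.0466
```

Call:
servo_tool([
  [0,1.0,0],
  [0,1.0,0],
  [0,0.3,0],
  [0,0,0],
  [0,0,0],
], roll=[0,0,0,0,0], gripper=[0.55,0.55,0.55,0.55,0.55])

```text
time_s: 3.95
eef_pos: [0.5762, -0.2258, 0.0289]
tool_rot: [-1.571, -0.045, 0.044]
contact_force: [0.0, -0.4, 0.3]
finger_gap: 0.0469
```

```bash
python3 look.py b
```

```text
3.95 [ 0.5762 -0.2258  0.0289] [ 0.  -0.4  0.3] 0.04694562511623951
yaw 0.0561
scene crop 217 81 tcp [267.1 141.9]
top crop 370 140 tcp [420.1 200.9]
```

View pics/z_b.png

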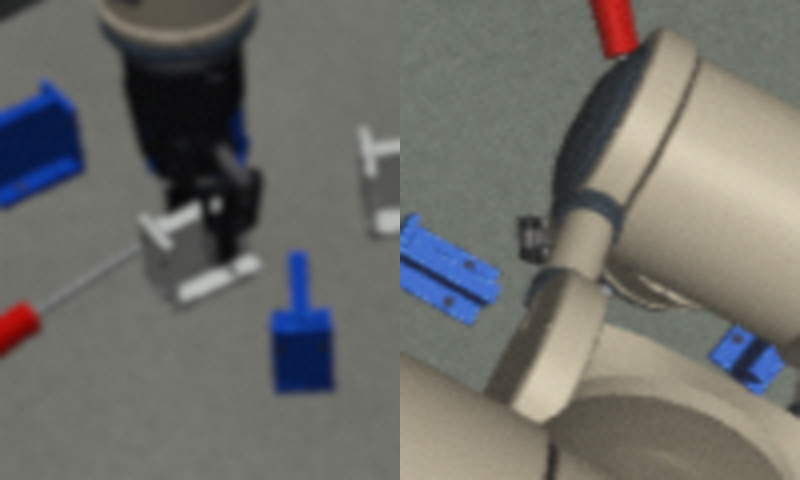

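The left finger stands beside the web, slightly behind the middle, at zoomed (235,215). Closing the jaws now.

Call:
servo_tool([
  [0,0.2,0],
  [0,0,0],
  [0,0,0],
  [0,0,0],
  [0,0,0],
], roll=[0,0,0,0,0], gripper=[0.55,0,0,0,0], squeeze=40)

```text
time_s: 4.47
eef_pos: [0.5758, -0.2256, 0.0264]
tool_rot: [-1.57, -0.044, 0.044]
contact_force: [-0.8, 0.2, 1.5]
finger_gap: 0.0112
```

Call:
servo_tool([
  [0,0,0],
  [0,0,0],
  [0,0,0],
  [0,0,0],
  [0,0,0],
], roll=[0,0,0,0,0], gripper=[0,0,0,0,0])

```text
time_s: 4.88
eef_pos: [0.5759, -0.2256, 0.0264]
tool_rot: [-1.57, -0.044, 0.044]
contact_force: [-0.7, 0.1, 3.8]
finger_gap: 0.0115
```

Call:
servo_tool([
  [0,-1,0],
  [0,-3,0],
  [0,-3,0],
  [0,-3,0],
  [0,-1,0],
], roll=[0,0,0,0,0], gripper=[0,0,0,0,0])

```text
time_s: 5.3
eef_pos: [0.5773, -0.2263, 0.141]
tool_rot: [-1.573, -0.048, 0.04]
contact_force: [1.0, -1.5, -1.0]
finger_gap: 0.0118
```

```bash
python3 look.py c
```

```text
5.3 [ 0.5773 -0.2263  0.141 ] [ 1.  -1.5 -1. ] 0.011818172618239815
yaw 0.0561
scene crop 213 49 tcp [263.1 109.8]
top crop 379 137 tcp [429.4 197.4]
```

View pics/z_c.png

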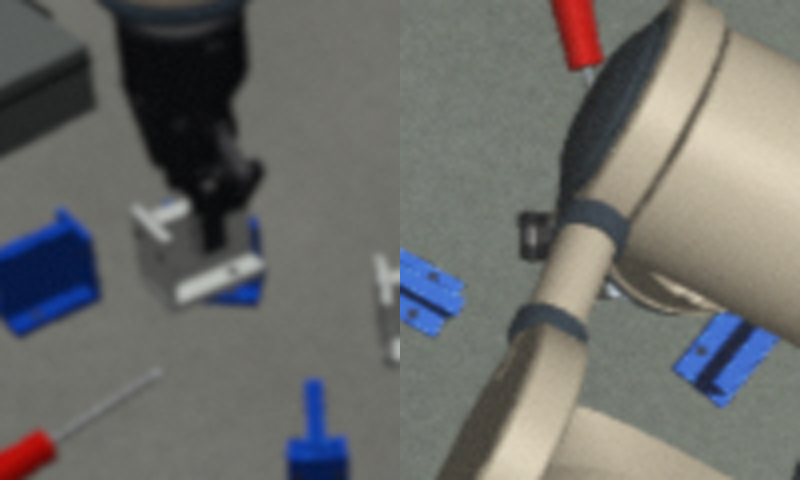

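The bracket is held level and clear of the bench, with a gap of 11.8 mm that matches the 12 mm web. The screwdriver hasn't moved. Next I'll turn to the jig's yaw (0.192) and carry the bracket to the clear bed before the mouth.

Call:
servo_tool([
  [0,0,0],
  [0,0,0],
  [0,0,1.0],
  [-0.5,0,2.0],
  [-0.5,0,3.0],
], roll=[-3.9,-3.9,0,0,0], gripper=[0,0,0,0,0])

```text
time_s: 5.82
eef_pos: [0.554, -0.1687, 0.1349]
tool_rot: [-1.565, -0.147, 0.148]
contact_force: [0.3, -0.3, -2.1]
finger_gap: 0.0115
```

Call:
servo_tool([
  [-0.6,0,3.0],
  [-0.6,0,3.0],
  [-0.6,0,3.0],
  [-0.6,0,3.0],
  [-0.6,0,3.0],
], roll=[0,0,0,0,0], gripper=[0,0,0,0,0])

```text
time_s: 6.23
eef_pos: [0.4946, -0.0253, 0.1353]
tool_rot: [-1.565, -0.147, 0.15]
contact_force: [0.6, -1.1, -0.4]
finger_gap: 0.0118
```

Call:
servo_tool([
  [-0.6,0,3.0],
  [-0.6,0,3.0],
  [-0.6,0,3.0],
  [-0.6,0,3.0],
  [-0.2,0,1.5],
], roll=[0,0,0,0,0], gripper=[0,0,0,0,0])

```text
time_s: 6.65
eef_pos: [0.442, 0.103, 0.1354]
tool_rot: [-1.565, -0.147, 0.152]
contact_force: [0.2, -0.7, -1.3]
finger_gap: 0.0116
```

```bash
cat > jig.py <<'E'
from m import *
J=np.array([.5768,.1562]); a=.192; U=np.array([np.cos(a),np.sin(a)]); N=np.array([-U[1],U[0]])
def tj(s=None):
    s=s or bot.get_state(); d=s["eef_pos"][:2]-J
    M=R.from_rotvec(s["tool_rot"]).as_matrix()
    return d@U*1000,d@N*1000,s["eef_pos"][2]*1000,np.arctan2(M[1,0],M[0,0])-a, M[:,1]
if __name__=="__main__": print(tj())
E
python3 jig.py; python3 look.py d
```

```text
(np.float64(-142.43016450194705), np.float64(-26.502240639076266), np.float64(135.38102050064518), np.float64(-0.0013528013068424827), array([-2.94327988e-03,  2.28563527e-04, -9.99995642e-01]))
6.65 [0.442  0.103  0.1354] [ 0.2 -0.7 -1.3] 0.011581584377724366
yaw 0.1906
scene crop 334 110 tcp [384.1 170.1]
top crop 235 194 tcp [285.7 254.1]
```

View pics/z_d.png

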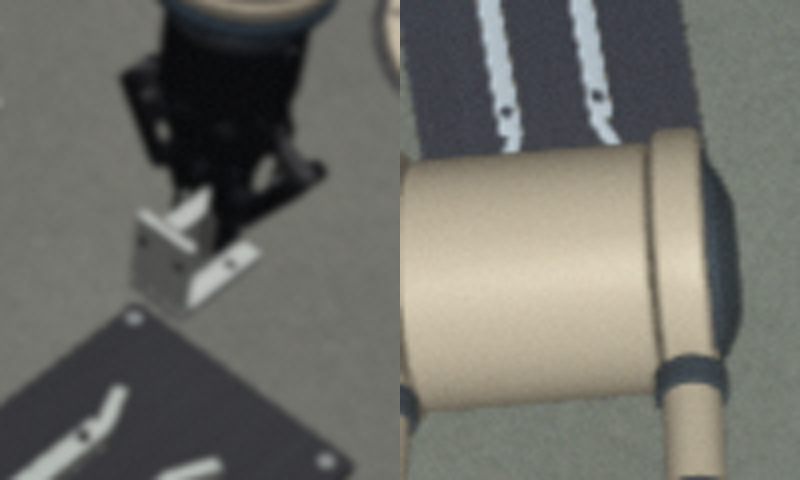

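The bracket is held square, flange towards the jig. I'll centre it and lower it to just above the bed.

Call:
servo_tool([
  [0.2,0,1.3],
  [0.2,0,1.35],
  [0,2.5,0],
  [0,2.5,0],
  [0,2.0,0],
], roll=[0,0,0,0,0], gripper=[0,0,0,0,0])

```text
time_s: 7.17
eef_pos: [0.4433, 0.127, 0.0646]
tool_rot: [-1.566, -0.149, 0.15]
contact_force: [-0.6, -1.1, -2.0]
finger_gap: 0.0114
```

Call:
servo_tool([
  [0,1.5,0],
  [0,0.6,0],
  [0,0,0],
  [0,0,0],
  [0,0,0],
], roll=[0,0,0,0,0], gripper=[0,0,0,0,0])

```text
time_s: 7.58
eef_pos: [0.4443, 0.1271, 0.0459]
tool_rot: [-1.566, -0.151, 0.15]
contact_force: [0.3, -0.0, -2.2]
finger_gap: 0.0111
```

```bash
python3 jig.py; python3 look.py e
```

```text
(np.float64(-135.57688415607996), np.float64(-3.2435712074272205), np.float64(45.92371624011616), np.float64(-0.00039099277872461924), array([ 8.36550334e-04,  9.22005731e-05, -9.99999646e-01]))
7.5833 [0.4443 0.1271 0.0459] [ 0.3 -0.  -2.2] 0.011097269173531854
yaw 0.1916
scene crop 335 142 tcp [385.4 202.2]
top crop 228 191 tcp [278.8 251.5]
```

View pics/z_e.png

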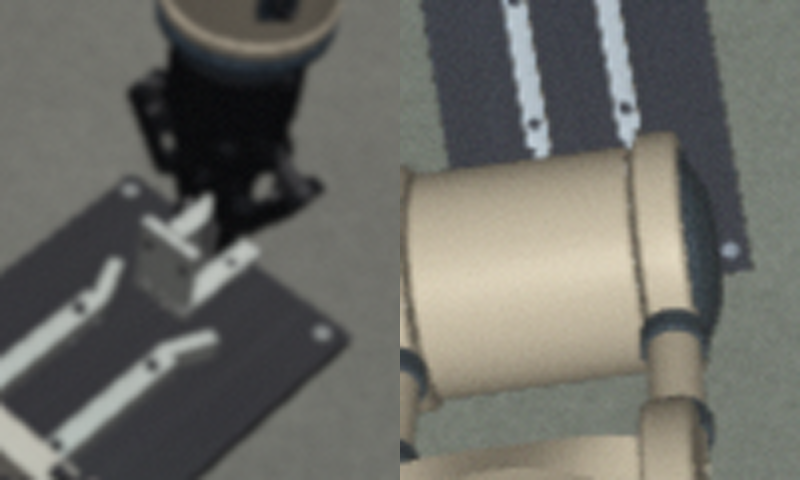

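Both views show the bracket over the clear bed in front of the flared mouth, flange first. My numbers put it 3 mm to the right, so I'll correct that and lower it onto the bed.

Call:
servo_tool([
  [0,0,0.3],
  [0,0.3,0],
  [0,0.2,0],
  [0,0.1,0],
  [0,0,0],
], roll=[0,0,0,0,0], gripper=[0,0,0,0,0])

```text
time_s: 8.1
eef_pos: [0.4432, 0.1301, 0.039]
tool_rot: [-1.566, -0.151, 0.151]
contact_force: [-0.6, -0.6, -0.7]
finger_gap: 0.0112
```

```bash
python3 jig.py; python3 -c "
from h import *
s=bot.get_state();print(s['contact_force'],s['ft_torque'])"
```

```text
(np.float64(-136.09155586949166), np.float64(-0.08491817884202754), np.float64(39.00529470964774), np.float64(0.00023122931428112836), array([-4.99550279e-04, -8.01824335e-05, -9.99999872e-01]))
[-0.55483051 -0.64045266 -0.72520279] [-0.04067153  0.02933869  0.03032905]
```

Call:
servo_tool([
  [0,0.05,0],
  [0,0.05,0],
  [0,0,0],
  [0.5,0,0],
  [1.0,0,0],
], roll=[0,0,0,0,0], gripper=[0,0,0,0,0])

```text
time_s: 8.52
eef_pos: [0.4558, 0.1327, 0.0384]
tool_rot: [-1.566, -0.148, 0.154]
contact_force: [-5.7, 0.0, 7.6]
finger_gap: 0.0117
```

```bash
python3 jig.py; python3 -c "
from h import *
s=bot.get_state();print(s['contact_force'],s['ft_torque'])"
```

```text
(np.float64(-123.26743561240843), np.float64(-0.022014061141705715), np.float64(38.4366665175692), np.float64(0.00029768502971727617), array([-3.79462912e-03, -6.51188174e-04, -9.99992588e-01]))
[-5.72916558  0.03600616  7.62098777] [-0.16960732  0.62949207  0.02282408]
```

Call:
servo_tool([
  [0.5,-0.06,0],
  [0.7,0,0],
  [0.7,0,0],
  [0.7,0,0],
  [0.4,0,0],
], roll=[0,0,0,0,0], gripper=[0,0,0,0,0])

```text
time_s: 8.93
eef_pos: [0.4887, 0.139, 0.0388]
tool_rot: [-1.565, -0.151, 0.15]
contact_force: [-0.3, 0.7, -0.7]
finger_gap: 0.0118
```

```bash
python3 jig.py; python3 look.py f
```

```text
(np.float64(-89.75483535075237), np.float64(-0.11229834940258872), np.float64(38.83609143085444), np.float64(0.00021814917220083774), array([ 6.41576230e-04,  1.15774527e-04, -9.99999787e-01]))
8.9333 [0.4887 0.139  0.0388] [-0.3  0.7 -0.7] 0.011808700853682278
yaw 0.1922
scene crop 323 155 tcp [373.4 215.1]
top crop 224 173 tcp [274.7 233.5]
```

View pics/z_f.png

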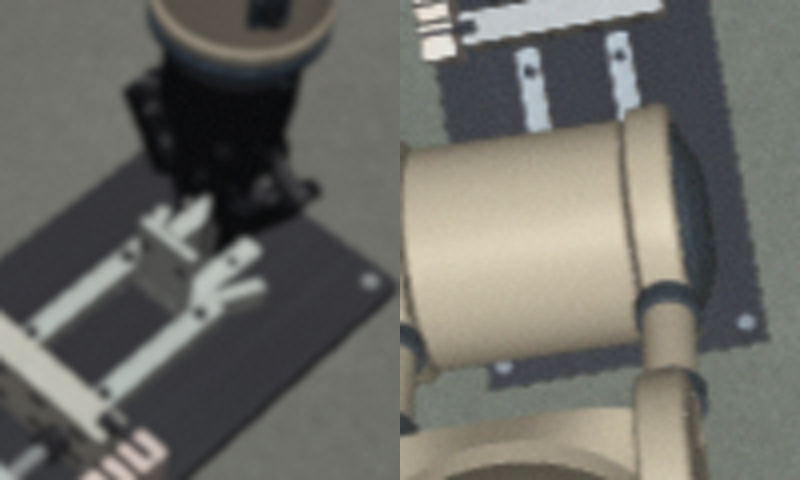

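The flange stands between the rails at the mouth (scene zoom 175,270) and there's no side force. I'll carry on sliding.

Call:
servo_tool([
  [0.5,0,0],
  [0.7,0,0],
  [0.7,0,0],
  [0.7,0,0],
  [0.4,0,0],
], roll=[0,0,0,0,0], gripper=[0,0,0,0,0])

```text
time_s: 9.45
eef_pos: [0.5184, 0.1447, 0.0389]
tool_rot: [-1.565, -0.152, 0.15]
contact_force: [0.6, 0.3, -1.2]
finger_gap: 0.0116
```

Call:
servo_tool([
  [0.5,0,0],
  [0.7,0,0],
  [0.7,0,0],
  [0.7,0,0],
  [0.4,0,0],
], roll=[0,0,0,0,0], gripper=[0,0,0,0,0])

```text
time_s: 9.87
eef_pos: [0.5477, 0.1504, 0.0389]
tool_rot: [-1.565, -0.152, 0.15]
contact_force: [-0.2, 0.2, -1.5]
finger_gap: 0.0116
```

```bash
python3 jig.py; python3 look.py g
```

```text
(np.float64(-29.67663967707666), np.float64(-0.12689407130710703), np.float64(38.929098757159956), np.float64(0.0002355873042199086), array([ 7.57514395e-04,  1.02983242e-04, -9.99999708e-01]))
9.8667 [0.5477 0.1504 0.0389] [-0.2  0.2 -1.5] 0.011611707398328938
yaw 0.1922
scene crop 305 169 tcp [356.  229.2]
top crop 220 149 tcp [270.6 209.8]
```

View pics/z_g.png

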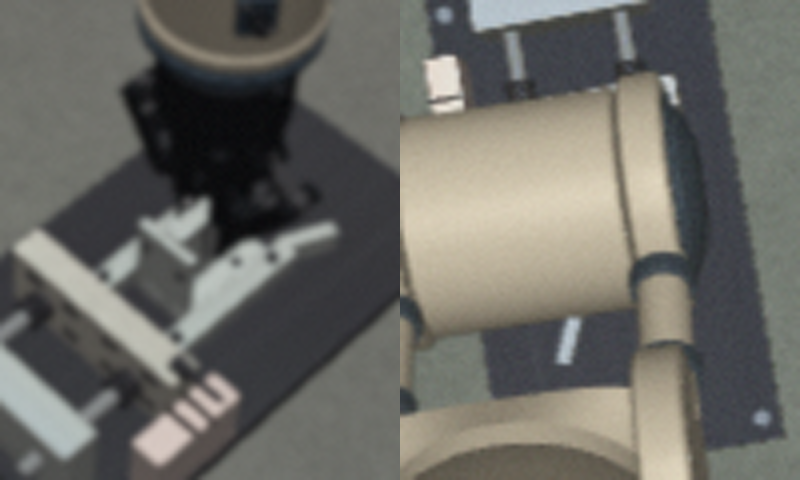

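The bracket is in the channel with about 35 mm to the fence. The pointer is at rest, before the first ridge. I'll approach slowly.

Call:
servo_tool([
  [0.5,0,0],
  [0.7,0,0],
  [0.7,0,0],
  [0.5,0,0],
  [0.3,0,0],
], roll=[0,0,0,0,0], gripper=[0,0,0,0,0])

```text
time_s: 10.38
eef_pos: [0.574, 0.1555, 0.0389]
tool_rot: [-1.565, -0.151, 0.15]
contact_force: [0.3, 0.9, -0.4]
finger_gap: 0.0118
```

Call:
servo_tool([
  [0.2,0,0],
  [0.2,0,0],
  [0.2,0,0],
  [0.2,0,0],
  [0,0,0],
], roll=[0,0,0,0,0], gripper=[0,0,0,0,0])

```text
time_s: 10.8
eef_pos: [0.5811, 0.157, 0.0389]
tool_rot: [-1.566, -0.151, 0.151]
contact_force: [0.4, -0.4, -0.5]
finger_gap: 0.0117
```

```bash
python3 jig.py; python3 look.py i
```

```text
(np.float64(4.409868850614926), np.float64(-0.08102616307790252), np.float64(38.89781252170689), np.float64(0.00018688692852222855), array([ 2.25109529e-04,  4.26791278e-05, -9.99999974e-01]))
10.8 [0.5811 0.157  0.0389] [ 0.4 -0.4 -0.5] 0.011668637070442656
yaw 0.1922
scene crop 295 177 tcp [345.7 237.6]
top crop 218 136 tcp [268.3 196.5]
```

View pics/z_i.png

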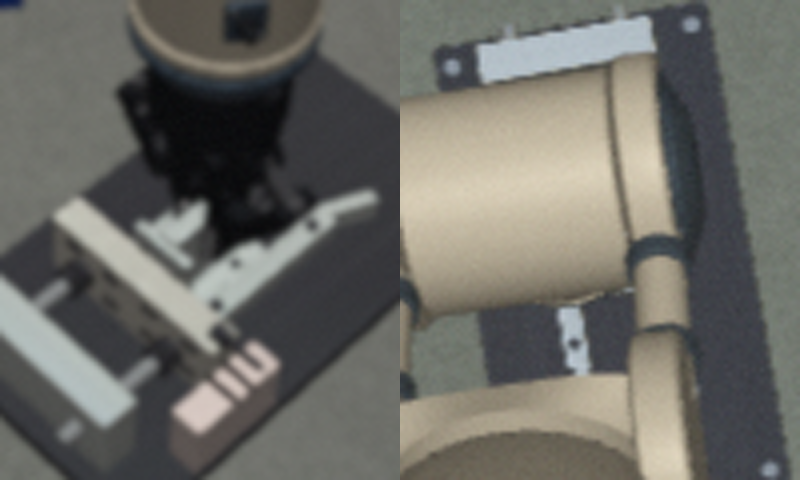

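No contact yet and the flange is just short of the fence, so I'll keep to small steps.

Call:
servo_tool([
  [0.15,0,0],
  [0.15,0,0],
  [0.15,0,0],
  [0.15,0,0],
  [0,0,0],
], roll=[0,0,0,0,0], gripper=[0,0,0,0,0])

```text
time_s: 11.32
eef_pos: [0.5869, 0.1581, 0.0389]
tool_rot: [-1.566, -0.151, 0.151]
contact_force: [-1.5, -0.3, -0.3]
finger_gap: 0.0115
```

```bash
python3 jig.py; python3 look.py j
```

```text
(np.float64(10.250730292729456), np.float64(-0.09635798471422517), np.float64(38.86212923108528), np.float64(0.00023671093449556535), array([-1.25925593e-04, -3.44712808e-05, -9.99999991e-01]))
11.3167 [0.5869 0.1581 0.0389] [-1.5 -0.3 -0.3] 0.011486306622034979
yaw 0.1922
scene crop 293 179 tcp [343.9 239.1]
top crop 217 134 tcp [267.9 194.2]
```

View pics/z_j.png

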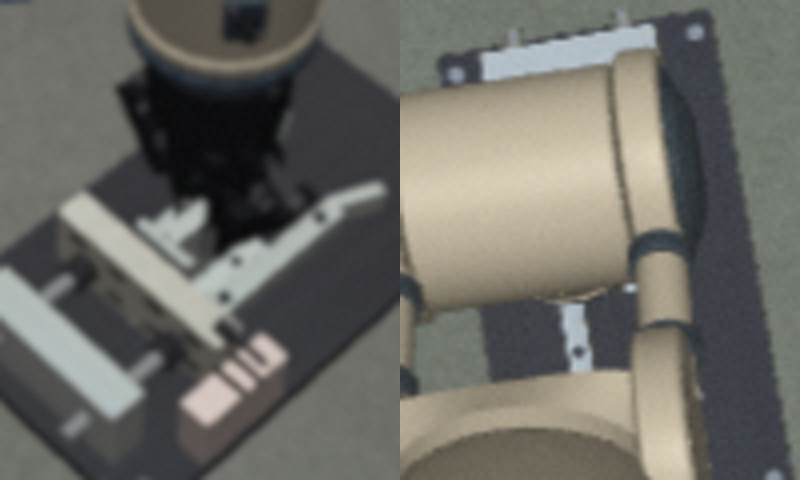

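Contact has begun at about 1.5 N, roughly 2 mm of press. I'll push another 7 mm and check force against travel.

Call:
servo_tool([
  [0.15,0,0],
  [0.15,0,0],
  [0.2,0,0],
  [0.2,0,0],
  [0,0,0],
], roll=[0,0,0,0,0], gripper=[0,0,0,0,0], squeeze=60)

```text
time_s: 11.83
eef_pos: [0.5936, 0.1594, 0.0388]
tool_rot: [-1.566, -0.15, 0.151]
contact_force: [-5.7, -0.6, 0.2]
finger_gap: 0.0115
```

```bash
python3 jig.py; python3 look.py k
```

```text
(np.float64(17.053445771033257), np.float64(-0.10233961362125146), np.float64(38.77244075661209), np.float64(0.0002079441577281238), array([-6.62043121e-04, -1.47638918e-04, -9.99999770e-01]))
11.8333 [0.5936 0.1594 0.0388] [-5.7 -0.6  0.2] 0.01146565519742882
yaw 0.1922
scene crop 291 180 tcp [341.8 240.8]
top crop 217 131 tcp [267.5 191.6]
```

View pics/z_k.png

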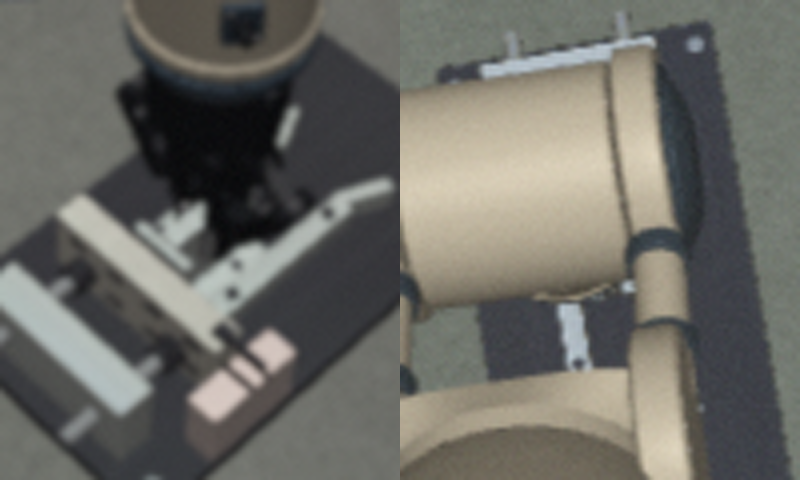

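Force is 5.7 N, so about 9.5 mm of press, and the rise of 4.2 N over 6.8 mm fits the 600 N/m spring. The pointer is at the first ridge. I'll add 4.5 mm to reach about 14 mm.

Call:
servo_tool([
  [0.15,0,0],
  [0.15,0,0],
  [0.15,0,0],
  [0,0,0],
  [0,0,0],
], roll=[0,0,0,0,0], gripper=[0,0,0,0,0])

```text
time_s: 12.35
eef_pos: [0.5972, 0.1601, 0.0387]
tool_rot: [-1.566, -0.15, 0.152]
contact_force: [-6.8, -1.5, 2.9]
finger_gap: 0.0116
```

Call:
servo_tool([
  [0,0,0],
  [0,0,0],
  [0,0,0],
  [0,0,0],
  [0,0,0],
], roll=[0,0,0,0,0], gripper=[0,0,0,0,0])

```text
time_s: 12.77
eef_pos: [0.5972, 0.1601, 0.0387]
tool_rot: [-1.566, -0.15, 0.152]
contact_force: [-6.9, -1.6, 2.6]
finger_gap: 0.0109
```

```bash
python3 jig.py; python3 look.py l; python3 - <<'E'
from jig import *
im=cv2.imread("pics/scene_l.png")
for r,c in((.063,(0,0,255)),(.075,(0,0,255))):
    P=[[*(J+r*U+y*N),.0575] for y in(.069,.089)]; print(r,proj("scene",P).round(1).tolist())
for f in(.008,.014,.020):
    P=[[*(J+(.055+f)*U+y*N),.069] for y in(.053,.088)]; print("ptr",f,proj("scene",P).round(1).tolist())
cv2.imwrite("pics/zp.png",cv2.resize(im[230:310,310:390],None,fx=7,fy=7,interpolation=cv2.INTER_CUBIC))
E
```

```text
(np.float64(20.723796216435325), np.float64(-0.08998713633753574), np.float64(38.68979811957185), np.float64(0.00025141442205492415), array([-1.76021347e-03, -3.76110922e-04, -9.99998380e-01]))
12.7667 [0.5972 0.1601 0.0387] [-6.9 -1.6  2.6] 0.010942365040454517
yaw 0.1923
scene crop 290 181 tcp [340.7 241.7]
top crop 217 130 tcp [267.2 190.1]
0.063 [[350.2, 267.6], [357.1, 273.5]]
0.075 [[346.3, 270.9], [353.2, 276.9]]
ptr 0.008 [[345.1, 260.0], [357.1, 270.3]]
ptr 0.014 [[343.1, 261.7], [355.1, 272.1]]
ptr 0.02 [[341.1, 263.3], [353.1, 273.8]]
```

View pics/zp.png

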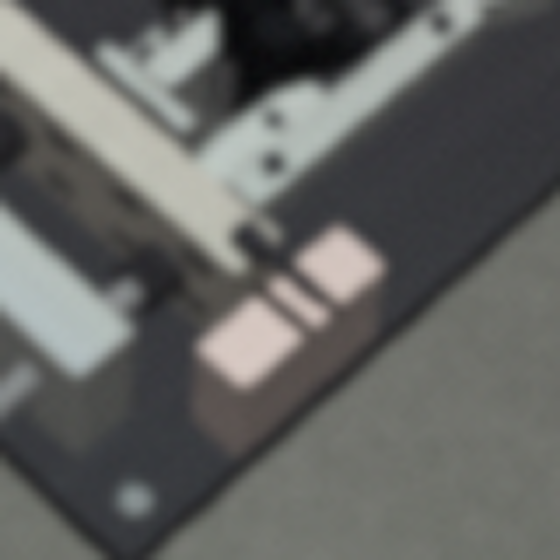

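View pics/z_l.png

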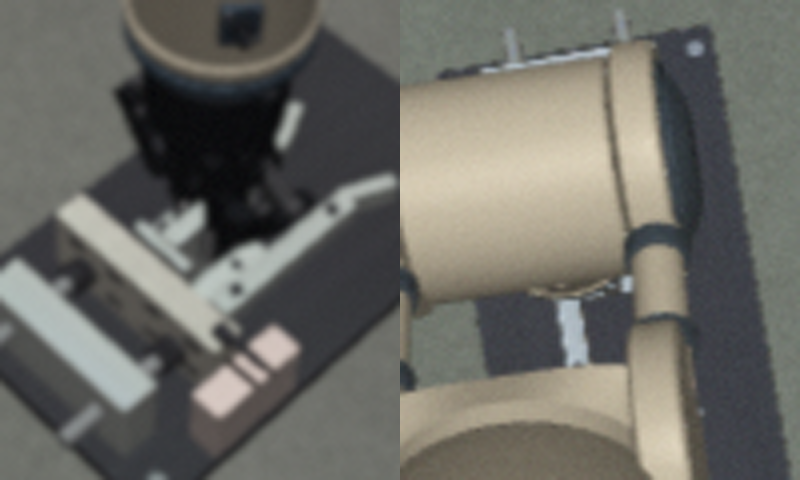

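Wrist force along the channel is about 7.1 N. TCP travel since first contact suggests about 13 mm. In the zoomed scene view the pointer runs from (245,240) to (325,300), close to its predicted line for 14 mm. I'll add 1.5 mm to sit well inside the band, then hold.

Call:
servo_tool([
  [0.1,0,0],
  [0.05,0,0],
  [0,0,0],
  [0,0,0],
  [0,0,0],
], roll=[0,0,0,0,0], gripper=[0,0,0,0,0])

```text
time_s: 13.28
eef_pos: [0.5985, 0.1604, 0.0387]
tool_rot: [-1.566, -0.149, 0.153]
contact_force: [-9.2, -2.3, 2.6]
finger_gap: 0.0112
```

Call:
servo_tool([
  [0,0,0],
  [0,0,0],
  [0,0,0],
  [0,0,0],
  [0,0,0],
], roll=[0,0,0,0,0], gripper=[0,0,0,0,0])

```text
time_s: 13.7
eef_pos: [0.5985, 0.1603, 0.0387]
tool_rot: [-1.566, -0.149, 0.153]
contact_force: [-8.4, -1.9, 1.4]
finger_gap: 0.0111
```

```bash
python3 jig.py; python3 look.py n; python3 - <<'E'
from jig import *
im=cv2.imread("pics/scene_n.png")
cv2.imwrite("pics/zp2.png",cv2.resize(im[230:310,310:390],None,fx=7,fy=7,interpolation=cv2.INTER_CUBIC))
# fence top edges: cast its upper-face pixels onto z=.062
n,l,st,ce=comps(im)
hsv=cv2.cvtColor(im,cv2.COLOR_BGR2HSV); m=((hsv[...,2]>140)&(hsv[...,1]<60)&(hsv[...,0]<45)).astype(np.uint8)
ii,jj=np.nonzero(m); P=ray("scene",np.c_[jj,ii],.062)[:,:2]-J
x=P@U;y=P@N; k=(abs(y)<.055)&(x>.03)&(x<.1)
print("fence top x range mm",np.percentile(x[k]*1000,[2,50,98]).round(1),k.sum())
im0=cv2.imread("pics/scene0.png");hsv=cv2.cvtColor(im0,cv2.COLOR_BGR2HSV); m=((hsv[...,2]>140)&(hsv[...,1]<60)&(hsv[...,0]<45)).astype(np.uint8)
ii,jj=np.nonzero(m); P=ray("scene",np.c_[jj,ii],.062)[:,:2]-J
x=P@U;y=P@N; k=(abs(y)<.055)&(x>.03)&(x<.1)
print("at start",np.percentile(x[k]*1000,[2,50,98]).round(1),k.sum())
E
```

```text
(np.float64(22.0543580444658), np.float64(-0.06982620373018526), np.float64(38.6668118392476), np.float64(0.00027305328009727403), array([-2.08688371e-03, -3.97318244e-04, -9.99997744e-01]))
13.7 [0.5985 0.1603 0.0387] [-8.4 -1.9  1.4] 0.011135944037278826
yaw 0.1923
scene crop 290 182 tcp [340.3 242.1]
top crop 217 129 tcp [267.1 189.6]
fence top x range mm [59.8 69.7 79.2] 380
at start [45.5 55.4 64.6] 369
```

View pics/zp2.png

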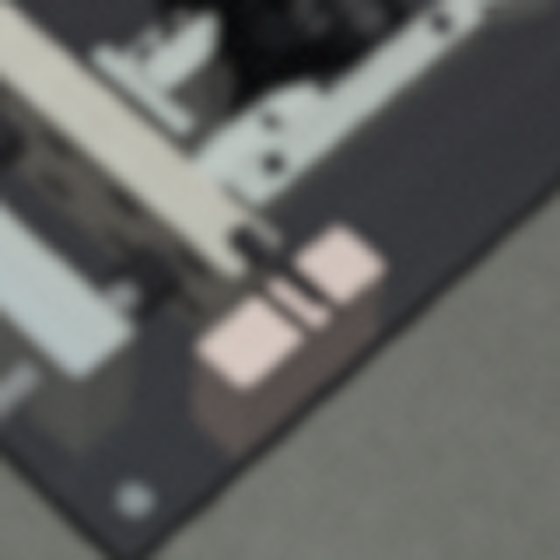

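The fence has moved 14.3 mm between the first picture and now (its top centre went from 55.4 to 69.7 mm). That agrees with a wrist force of 8–9 N, and the arm is still. Handing in.

```bash
python3 - <<'E'
from station import bot
print(bot.job_done()); s=bot.get_state(); print(s["time_s"],s["contact_force"],s["finger_gap"])
E
```

```text
the job is handed in; nothing more can be done
None
the job is handed in; nothing more can be done
```

I gripped the narrow bracket by its web, set it on the jig bed and slid it flange first through the channel. It now presses the fence back, and the gripper still holds it. I handed the job in at about 13.7 s of the 43 s allowed; no verdict is reported.

**Last checks, just before handing in:**
- **Fence travel:** pressed back about 14.3 mm, measured in the scene camera against the first picture. The allowed band is 8 to 20 mm.
- **Force:** the wrist read about 8.6 N along the channel, which matches 14.3 mm on the 600 N/m spring (8.6 N).
- **Alignment:** the tool was 0.1 mm off the centre line and square to within 0.001 rad. I estimate the bracket was resting lightly on the bed, from a small upward force of 1 to 3 N.
- **Grip:** finger gap 11 mm on the 12 mm web with a 60 N squeeze, and the tool reading was steady over the last two calls.
- **Bystanders:** the screwdriver lay in place when I lifted the bracket. The arm did not go near the jar, and I took no separate picture of it at the end.

**Disagreements:**
- At the previous step, wrist force suggested 10 to 12 mm of press and tool travel suggested about 13 mm, so I added 1.5 mm.
- The pointer covers the first ridge in the scene view, so I relied on the fence position rather than on reading the gap by eye.
- The top camera could not see the bracket at the end because the arm was in the way.

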